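Stack the angle brackets in alternating directions and set the tally

TASK

Stack the blue angle bracket from the sloping rack on the grey one on the narrow wooden stand, then the yellow one on top, each plate lying flat and square on the one below with its leg hanging down just clear of the pile (within about a finger's breadth), legs pointing to alternate ends so the pile stays balanced: blue opposite to grey, yellow over grey's end. Set them down gently without dropping or pressing, keep the pile centred across the stand, and leave the other things on the bench where they are. Then turn the red handle of the green tally dial until three dots show in the middle of its window.

Things in the scene. Friction and masses are not known exactly. Their poses are not given: they have to be found in the camera images.
- stand_top (a point): Fixed stand: wooden post 100 mm high, top 50 (x) by 40 mm (y), on a 120 x 100 x 10 mm steel foot. Point: centre of the top; x along the pile, y across, z up. Grey's leg is at the -x end, its plate ends near x = -62 and +68 mm. Best places of the plate centres: blue x = +19, yellow x = -13 mm (6 mm gap between leg and pile; gaps up to 18 mm are fine).
- grey_mid (a point): Bare aluminium bracket lying on the stand. All three brackets: plate 130 x 60 x 10 mm; at one end a leg 60 wide, 10 thick, reaching 40 mm below the plate's underside; about 0.28 kg, balance point 14 mm from the plate's centre towards the leg. Point: centre of the plate, mid-thickness; x along it towards the leg (leg's inner face x = +55, plate ends +65 and -65 mm), y across, z away from the leg.
- blue_mid (a point): Blue bracket, same shape, point and axes as the grey one; mass 0.21 to 0.38 kg. It starts on one of the rack's tongues: plate on the 40 degree slope, leg hooked behind the tongue's upper end.
- yellow_mid (a point): Yellow bracket, same shape, point and axes as the grey one; mass 0.21 to 0.38 kg. It starts on the rack's other tongue in the same way.
- rack: Fixed wooden rack, 130 x 220 mm. Two tongues, 36 mm wide, 140 mm apart (rack y = -70, +70), slope at 40 degrees, low end to the rack's -x side (the robot's left). Each carries a bracket that overhangs it 12 mm at either side; it comes off along the plate's normal, until the 40 mm leg is clear of the upper end. Origin: centre of the base's underside, z up.
- tally (a joint): Turn of the tally dial's red handle and dotted drum, rad, 0 to 3.0, growing anticlockwise seen from above. One dot is central in the window at 0, two at 0.75, three at 1.50, four at 2.25, five at 3.0. It stays where it is left; light friction (0.04 N m).
- tally_grip (a point): Centre of the dial's red handle: an upright bar 16 mm thick along this point's x, 52 mm long along its y, 26 mm high (13 above and below), turning about the vertical through it. Below, a fixed green 136 x 136 mm housing, top 19 mm below this point, with a 32 mm window in its top, 45 mm from the axis, on the side away from the robot.
- grey_leg (a point): Centre of the grey bracket's leg, 60 mm along x and 23 mm below the plate's centre.
- blue_leg (a point): Centre of the blue bracket's leg, 60 mm along x and 23 mm below the plate's centre.
- yellow_leg (a point): Centre of the yellow bracket's leg, 60 mm along x and 23 mm below the plate's centre.
- bowl_mid (a point): Orange plastic bowl, 144 mm across, 50 mm high; centre, half-way up. Leave alone.
- tin_mid (a point): Tin can, 90 mm across, 120 mm high; centre, half-way up. Leave alone.
- lunchbox_mid (a point): Clear storage box with white lid, 128 x 168 x 57 mm; centre, half-way up. Leave alone.
There are look-alikes about, which are no part of the job. What is meant by the part that bears blue_mid is not turquoise, and is the larger of those in its own colour.

How it is judged:
On the way, in this order (a step that is already met when the one before it is completed fails the run):
1. the blue bracket lies flat on the grey one, leg to the opposite end, released (x of grey_mid in the frame of stand_top between -0.012 and 0.018 m and y of grey_mid in the frame of stand_top between -0.015 and 0.015 m and z of grey_mid in the frame of stand_top between 0.002 and 0.008 m and angle between the x axis of each of grey_mid, blue_mid and the x axis of stand_top, either way round below 0.18 rad and angle between each of grey_mid, blue_mid's own z axis and vertical below 0.07 rad and x of grey_leg in the frame of stand_top below -0.05 m and x of blue_mid in the frame of stand_top between 0.008 and 0.036 m and y of blue_mid in the frame of stand_top between -0.015 and 0.015 m and z of blue_mid in the frame of stand_top between 0.012 and 0.018 m and x of blue_leg in the frame of stand_top above 0.05 m and linear speed of blue below 0.02 m/s and contact force between the fingers and blue below 0.05 N), for 0.2 s.
2. the yellow bracket lies flat on the blue one, leg over the grey one's end, released (x of grey_mid in the frame of stand_top between -0.012 and 0.018 m and y of grey_mid in the frame of stand_top between -0.015 and 0.015 m and z of grey_mid in the frame of stand_top between 0.002 and 0.008 m and angle between the x axis of each of grey_mid, blue_mid, yellow_mid and the x axis of stand_top, either way round below 0.18 rad and angle between each of grey_mid, blue_mid, yellow_mid's own z axis and vertical below 0.07 rad and x of each of grey_leg, yellow_leg in the frame of stand_top below -0.05 m and x of blue_mid in the frame of stand_top between 0.008 and 0.036 m and y of blue_mid in the frame of stand_top between -0.015 and 0.015 m and z of blue_mid in the frame of stand_top between 0.012 and 0.018 m and x of blue_leg in the frame of stand_top above 0.05 m and x of yellow_mid in the frame of stand_top between -0.03 and -0.002 m and y of yellow_mid in the frame of stand_top between -0.015 and 0.015 m and z of yellow_mid in the frame of stand_top between 0.022 and 0.028 m and linear speed of yellow below 0.02 m/s and contact force between the fingers and yellow below 0.05 N), for 0.2 s.
3. the tally dial shows three dots (value of joint tally between 1.36 and 1.64 rad), for 0.2 s.
At the end, for the whole second after the job is handed in: Blue flat on grey, yellow flat on blue, legs hanging outside the pile at alternate ends; plates level (4 deg), square (10 deg), within 15 mm of centre across, leg gaps under 20 mm; grey still on the stand; all released, at rest; dial within 0.14 rad of three dots (all of step 2 and all of step 3 and linear speed of each of grey, blue below 0.02 m/s and contact force between the fingers and grey below 0.05 N and contact force between the fingers and blue below 0.05 N); the robot touches nothing.
It fails at once if the bowl, tin or storage box is disturbed (moved over 25 mm) (distance of any of bowl_mid, tin_mid, lunchbox_mid from where it was at the start of the episode above 0.025 m).
It fails at once if a bracket is pressed hard on the pile (over 60 N) (contact force between blue and grey above 60 N or contact force between yellow and blue above 60 N).
It fails at once if a bracket is dropped (let go so that it falls several millimetres, moving over 0.25 m/s with no finger on it) ((linear speed of blue above 0.25 m/s and contact force between the fingers and blue below 0.02 N) or (linear speed of yellow above 0.25 m/s and contact force between the fingers and yellow below 0.02 N)).
It fails at once if a bracket falls onto the bench (height (world z) of any of grey_mid, blue_mid, yellow_mid below 0.045 m).
It also fails if it takes over 69 s, if anything falls off the work surface, if the arm or the gripper's body presses on something with over 40 N, if the wrist force passes 120 N, or if a joint passes its speed limit or range.

ROBOT

A 6-joint arm with a two-finger parallel gripper is mounted at the origin on the work surface. World frame = base frame: x ahead of the robot, y to its left, z up, the work surface at z = 0. Lengths are in m, angles in rad, forces in N, time in s.
With the tool pointing down it reaches from about 0.3 to 0.875 m from the base axis. Payload 4.2 kg.
Tool frame: the origin (TCP) lies midway between the tips of the shut fingers; the grasp point (between the pads) lies 19 mm behind it; z points along the fingers, y is the line along which they close (so a half turn about z gives the same grasp; the last joint's range is limited). The gripper opens to 85 mm and grips with 20 to 120 N. Pads are 22 mm wide; open, the fingers measure 114 mm over their backs; the gripper's body (76 mm by 85 mm) begins 54 mm behind the grasp point. The pads swing forward as they close: fully open they stand 13 mm farther back than shut.
Start: joints at [1.153, 0.32, 1.565, -0, 1.257, -0.02], TCP at [0.223, 0.53, 0.231] pointing down, gripper open.
Joint ranges: [-3.11, 3.11], [-0.84, 2.01], [0.21, 2.61], [-1.34, 4.49], [0.05, 2.63], [-2.56, 2.56]. Speed limits (rad/s): [2.57, 2.57, 3.14, 3.14, 3.14, 3.14].

INTERFACE

Orientations are given as a rotation vector (axis times angle).
In Python, from rig import arm, camera, camera_params gives the robot as it stands. Calls block until the motion is done:
- arm.move_to(position, orientation): joint-space move of the TCP to a pose.
- arm.move_l(position, rot=None, velocity=0.15): straight line of the TCP; rot=None keeps the orientation; velocity is the mean speed in m/s.
- arm.goto_joints(angles): joint-space move.
- arm.open_jaws() and arm.clamp(grasp_force=None): open the fingers fully, or close them until they stop; grasp_force is the grip in N (None keeps the last).
- arm.wait(seconds).
- arm.solve_ik(position, orientation): joint angles nearest the present ones, or None.
- camera(name): name is "side" or "top"; returns the picture (420x560x3 uint8, blue, green, red); there is no depth.
- camera_params(name): a dict with "fx", "fy", "cx", "cy" (pixels), "D" ([k1, k2, p1, p2, k3] as OpenCV has them; the pictures are not rectified), "extrinsics" (4x4, takes a point from world to camera coordinates). Camera axes: x right, y down, z forward; pixel columns grow to the right and rows downward; lengths in m; the calibration is good to about 2 mm. A picture is of the moment at which its call begins. camera_params takes no time and is no camera call.
A pose or a line that the arm cannot do raises arm.MotionError and nothing moves.
- arm.close_job(): hands the job in; it is judged then, once.
Readings, each from a call of its own:
- arm.read_t(): time.
- arm.read_joint_pos(): joint angles.
- arm.read_qd(): joint speeds.
- arm.read_joint_efforts(): joint torques, N m.
- arm.read_ee_pos(): TCP position.
- arm.read_tool_rot(): TCP orientation.
- arm.read_ft_force(): force on the tool from outside, world axes, zero at the start.
- arm.read_ft_torque(): the same for the moment, N m.
- arm.read_grip_width(): finger opening in m.
- arm.read_finger_force(): force on a finger pad.
Only numpy, scipy, OpenCV 4.12 (cv2) and the standard library are available. Lean on these libraries where they do the work, as an engineer would, in place of code of your own. Each camera call takes 0.05 s, during which the arm holds its last target. There are 200 camera calls.

## Working session

There is one attempt and no reset: what is moved stays moved. The work goes in short steps, each a Python script; the robot and the scene stay as the last script left them, time stands still between calls to the robot, and variables do not carry over. Pictures are saved under pics/ and viewed, at most 10 in all, crops included, and the job is handed in when it is done.

```bash
mkdir -p pics; ls; python3 - <<'E'
from rig import arm,camera,camera_params
import cv2,numpy as np
np.set_printoptions(precision=4,suppress=True)
for n in("side","top"):
    im=camera(n); cv2.imwrite(f"pics/{n}0.png",im); cv2.imwrite(f"pics/{n}0_big.png",cv2.resize(im,(784,588),interpolation=cv2.INTER_CUBIC)); print(n,camera_params(n))
print(arm.read_t(),arm.read_tool_rot(),arm.read_ee_pos())
E
```

```text
pics
side {'fx': 404.8600868008617, 'fy': 404.8600868008617, 'cx': 282.89159171073675, 'cy': 216.69109556265502, 'D': array([-0.0239,  0.    ,  0.    ,  0.    ,  0.    ]), 'extrinsics': array([[-0.9687, -0.2477,  0.0148,  0.5842],
       [-0.1568,  0.565 , -0.81  ,  0.1747],
       [ 0.1923, -0.787 , -0.5862,  0.905 ],
       [ 0.    ,  0.    ,  0.    ,  1.    ]])}
top {'fx': 443.8544076994628, 'fy': 443.8544076994628, 'cx': 273.7842170617697, 'cy': 212.15658636610982, 'D': array([-0.0233,  0.    ,  0.    ,  0.    ,  0.    ]), 'extrinsics': array([[-0.0148, -0.9995,  0.0287, -0.0095],
       [-0.9954,  0.0121, -0.0952,  0.6323],
       [ 0.0948, -0.0299, -0.995 ,  1.0845],
       [ 0.    ,  0.    ,  0.    ,  1.    ]])}
0.1 [-0.6207 -3.0793  0.0024] [0.2226 0.5297 0.2306]
```

View pics/side0_big.png

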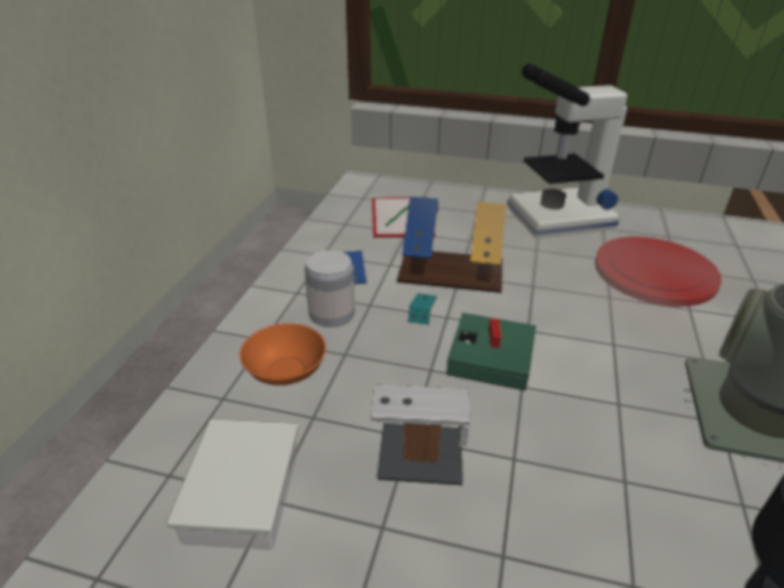

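View pics/top0_big.png

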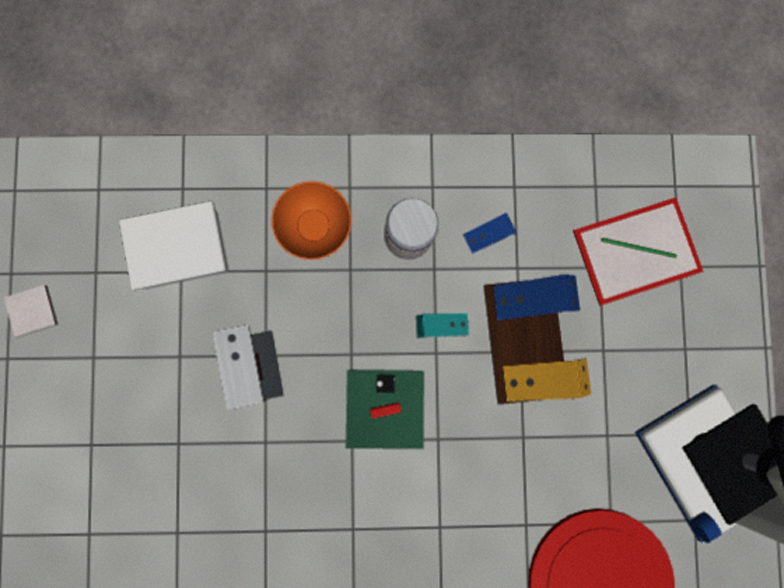

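The two pictures show these candidates (positions in the 784 px top view):
- **Blue:** the bracket on the rack (537,297). The small blue block (489,232) and the turquoise bracket (443,325) are look-alikes.
- **Yellow:** the bracket on the rack (547,380).
- **Grey:** on the stand (238,367), leg at the robot end.
- **Dial:** (385,410).

I choose the blue and yellow brackets on the rack. Next I'll fit their poses by silhouette in both views.

```bash
cat > h.py <<'E'
from rig import arm,camera,camera_params
import cv2,numpy as np
from scipy.spatial.transform import Rotation as R
from scipy.optimize import minimize,least_squares
np.set_printoptions(precision=4,suppress=True)
P={n:camera_params(n) for n in("side","top")}
def proj(n,X):
    p=P[n];E=p["extrinsics"];K=np.array([[p["fx"],0,p["cx"]],[0,p["fy"],p["cy"]],[0,0,1]])
    return cv2.projectPoints(np.float64(X).reshape(-1,3),cv2.Rodrigues(E[:3,:3])[0],E[:3,3],K,p["D"])[0].reshape(-1,2)
def box(lo,hi): return np.array([[x,y,z] for x in(lo[0],hi[0]) for y in(lo[1],hi[1]) for z in(lo[2],hi[2])])
BR=[box((-.065,-.03,-.005),(.065,.03,.005)),box((.055,-.03,-.045),(.065,.03,.005))]
S=4
def sil(n,boxes,T,Rm):
    m=np.zeros((420*S,560*S),np.uint8)
    for b in boxes:
        h=cv2.convexHull(np.float32(proj(n,b@Rm.T+T)))
        cv2.fillConvexPoly(m,np.int32(np.round((h*S+S/2-.5)*16)),255,shift=4)
    return cv2.resize(m,(560,420),interpolation=cv2.INTER_AREA)/255.
def fit(masks,boxes,x0,rot,steps,it=400):
    """x0 params; rot(x)->(T,Rm); masks {cam: float mask}"""
    def c(x):
        T,Rm=rot(x); return sum(np.abs(sil(n,boxes,T,Rm)-m).sum() for n,m in masks.items())
    x=np.array(x0,float)
    for k in range(3):
        sx=np.vstack([x]+[x+np.eye(len(x))[i]*steps[i]/(2**k) for i in range(len(x))])
        r=minimize(c,x,method="Nelder-Mead",options=dict(initial_simplex=sx,maxfev=it,xatol=1e-4,fatol=.3)); x=r.x
    return x,r.fun,{n:m.sum() for n,m in masks.items()}
def hsvmask(im,lo,hi,win):
    h=cv2.cvtColor(im,cv2.COLOR_BGR2HSV);m=cv2.inRange(h,np.array(lo),np.array(hi));w=np.zeros_like(m);x0,y0,x1,y1=win;w[y0:y1,x0:x1]=1;m=m*w
    n,l,s,_=cv2.connectedComponentsWithStats(m)
    if n>1: m=np.uint8(l==1+s[1:,4].argmax())*255
    return cv2.morphologyEx(m,cv2.MORPH_CLOSE,np.ones((7,7)))/255.
def onrack(x): # x,y,z,yaw of plate x-axis, 40deg slope upward
    return x[:3],(R.from_euler('z',x[3])*R.from_euler('y',-np.radians(40))).as_matrix()
def flat(x): return x[:3],R.from_euler('z',x[3]).as_matrix()
E
cat > a.py <<'E'
from h import *
t=cv2.imread("pics/top0.png");s=cv2.imread("pics/side0.png")
for im,pts in((t,[(385,213),(390,272),(170,262),(275,300),(276,293),(165,290),(150,262)]),(s,[(300,165),(350,165),(300,288),(335,290),(354,237),(345,270),(332,307)])):
    h=cv2.cvtColor(im,cv2.COLOR_BGR2HSV);print([tuple(map(int,h[v,u])) for u,v in pts])
def pix2plane(n,u,z):
    return least_squares(lambda q:proj(n,[q[0],q[1],z])[0]-u,[.5,0]).x
print(pix2plane("top",(385,213),.1),pix2plane("top",(390,272),.1),pix2plane("top",(170,262),.1),pix2plane("top",(275,293),.06))
M={"b":{"top":hsvmask(t,(105,120,40),(125,255,255),(340,190,420,235)),"side":hsvmask(s,(105,90,30),(125,255,255),(280,135,320,190))},
"y":{"top":hsvmask(t,(15,120,60),(30,255,255),(340,250,430,295)),"side":hsvmask(s,(12,90,60),(30,255,255),(330,140,370,195))}}
for k,u in(("b",(385,213)),("y",(390,272))):
    p=pix2plane("top",u,.1)
    for n in M[k]:cv2.imwrite(f"pics/m_{k}_{n}.png",M[k][n]*255)
    print(k,*fit(M[k],BR,[*p,.1,-1.5],onrack,[.01,.01,.01,.1]))
E
python3 a.py
```

```text
[(110, 177, 91), (20, 200, 152), (90, 3, 174), (75, 114, 83), (1, 213, 163), (135, 3, 173), (42, 8, 153)]
[(110, 91, 92), (19, 128, 159), (15, 6, 161), (30, 8, 157), (1, 187, 139), (74, 86, 59), (15, 5, 112)]
[ 0.6203 -0.28  ] [ 0.4812 -0.2866] [0.5124 0.2264] [ 0.434  -0.0172]
b [ 0.6213 -0.2641  0.1025 -1.4788] 220.3764705882353 {'top': np.float64(1478.0), 'side': np.float64(784.0)}
y [ 0.4821 -0.275   0.105  -1.4849] 122.95686274509804 {'top': np.float64(1605.0), 'side': np.float64(948.0)}[ WARN:0@0.162] global loadsave.cpp:1063 imwrite_ Unsupported depth image for selected encoder is fallbacked to CV_8U.
```

```bash
cat > b.py <<'E'
from h import *
t=cv2.imread("pics/top0.png");s=cv2.imread("pics/side0.png")
def crop(im,x,y,w,h,W,H): return cv2.resize(im[y:y+h,x:x+w],(W,H),interpolation=cv2.INTER_CUBIC)
def ov(n,im,boxes,T,Rm,x,y,k,W,H):
    o=crop(im,x,y,W//k,H//k,W,H)
    for b in boxes:
        h=cv2.convexHull(np.float32(proj(n,b@Rm.T+T))); h=(h-[x,y]+.5)*k-.5
        cv2.polylines(o,[np.int32(np.round(h*16))],True,(0,255,0),1,cv2.LINE_AA,shift=4)
    return o
if __name__=="__main__":
    B=np.array([.6213,-.2641,.1025,-1.4788])
    a=np.hstack([crop(t,140,225,66,50,396,300),crop(s,262,270,66,50,396,300)])
    b=np.hstack([ov("top",t,BR,*onrack(B),340,185,4,396,300),ov("side",s,BR,*onrack(B),265,125,4,396,300)])
    cv2.imwrite("pics/c1.png",np.vstack([a,b]))
E
python3 b.py
```

```text
(no output)
```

View pics/c1.png

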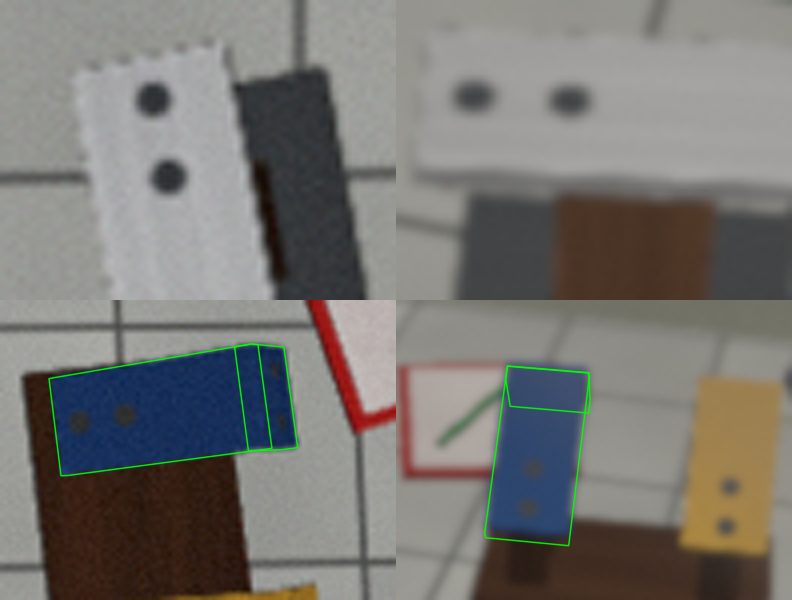

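Green outlines fit blue well (side view about 2 px low). Grey's crop cuts off its near end, so I'll fit grey, the stand foot and the dial next.

```bash
cat > c.py <<'E'
from h import *
from b import ov,crop
t=cv2.imread("pics/top0.png");s=cv2.imread("pics/side0.png")
g=cv2.GaussianBlur(t,(3,3),0)
m=hsvmask(g,(0,0,163),(180,25,255),(145,225,195,300))
out=[]
for z in(.105,.115):
    x,f,_=fit({"top":m},BR,[.5124,.2264,.17],lambda q:(np.array([q[0],q[1],z]),R.from_euler('z',q[2]+np.pi).as_matrix()),[.01,.01,.1])
    print("grey",z,x,f,m.sum()); T=np.array([x[0],x[1],z]);Rm=R.from_euler('z',x[2]+np.pi).as_matrix()
    print(proj("side",np.array([[-.065,.03,-.005],[-.065,-.03,-.005],[-.065,.03,.005],[-.065,-.03,.005]])@Rm.T+T))
    out.append(np.hstack([ov("top",t,BR,T,Rm,135,220,4,396,300),ov("side",s,BR,T,Rm,255,260,4,396,300)]))
cv2.imwrite("pics/c2.png",np.vstack(out))
# tally: red handle in top and side, green housing
mr={"top":hsvmask(t,(0,120,60),(8,255,255),(255,280,295,305)),"side":hsvmask(s,(0,110,60),(8,255,255),(340,220,365,255))}
H=[box((-.008,-.026,-.013),(.008,.026,.013))]
x,f,w=fit(mr,H,[.434,-.0172,.06,1.4],flat,[.005,.005,.01,.1]);print("handle",x,f,w)
mg={"top":hsvmask(t,(55,60,30),(90,255,255),(235,255,315,330))}
mg["top"]=cv2.morphologyEx(mg["top"],cv2.MORPH_CLOSE,np.ones((25,25)))
zt=x[2]-.019
y,f,w=fit(mg,[box((-.068,-.068,-zt),(.068,.068,0))],[x[0],x[1],0.],lambda q:(np.array([q[0],q[1],zt]),R.from_euler('z',q[2]).as_matrix()),[.005,.005,.1]);print("house",y,f,w)
E
python3 c.py
```

```text
grey 0.105 [0.5118 0.2281 0.1741] 172.3607843137255 1404.0
[[268.0427 278.5056]
 [264.6012 301.5227]
 [268.0071 274.8057]
 [264.5352 297.768 ]]
grey 0.115 [0.5112 0.2269 0.1858] 198.97647058823532 1404.0
[[268.2483 274.7193]
 [265.1762 297.6942]
 [268.214  270.9634]
 [265.1144 293.8787]]
handle [ 0.4343 -0.0172  0.0588  0.1551] 64.81176470588235 {'top': np.float64(159.0), 'side': np.float64(140.0)}
house [ 0.4364 -0.0178 -0.0189] 147.42745098039214 {'top': np.float64(3001.0)}
```

View pics/c2.png

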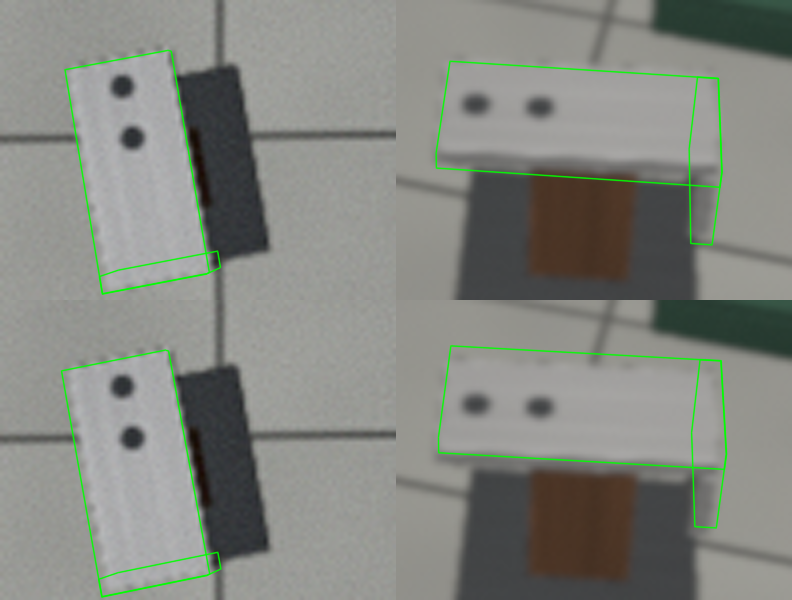

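Grey's z is about 0.105–0.106 with the stand's yaw about 0.18. The dial handle is at (0.434, -0.017) and shows one dot. Next: IK checks for the key poses.

```bash
cat >> h.py <<'E'
B0=np.array([.6213,-.2641,.1035,-1.484]);Y0=np.array([.4821,-.275,.1045,-1.484])
G0=np.array([.5117,.2278,.106]);SY=.178   # grey centre, stand yaw
SX=np.array([np.cos(SY),np.sin(SY),0]);SYv=np.array([-np.sin(SY),np.cos(SY),0])
D=.010;GX=.014
def tool(T,Rm,sg,lift=0.,gx=GX):
    y=sg*Rm[:,1];z=-Rm[:,2];Q=np.column_stack([np.cross(y,z),y,z])
    return T+Rm@[gx,0,-D]+Rm[:,2]*lift,R.from_matrix(Q).as_rotvec()
BP=(G0+SX*.016+[0,0,.010],R.from_euler('z',SY).as_matrix())
YP=(G0-SX*.016+[0,0,.020],R.from_euler('z',SY+np.pi).as_matrix())
def down(yaw): # tool down, tool y along yaw
    y=np.array([np.cos(yaw),np.sin(yaw),0]);z=np.array([0,0,-1.]);return R.from_matrix(np.column_stack([np.cross(y,z),y,z])).as_rotvec()
E
python3 - <<'E'
from h import *
for nm,(T,Rm) in dict(B=onrack(B0),Y=onrack(Y0),BP=BP,YP=YP).items():
    for sg in(1,-1):
        for l in (0,.07,.12):
            p,o=tool(T,Rm,sg,l);print(nm,sg,l,p,arm.solve_ik(p,o))
for yaw in(.155,.155+np.pi,1.655,1.655-np.pi,1.655+np.pi):print(yaw,arm.solve_ik([.434,-.0172,.05],down(yaw)))
E
```

```text
B 1 0 [ 0.6228 -0.2812  0.1048] [-0.146   0.5572  1.7335 -0.9181  0.9064  0.3785]
B 1 0.07 [ 0.6189 -0.2364  0.1585] [-0.0732  0.4854  1.7013 -0.8423  1.0168  0.3252]
B 1 0.12 [ 0.6161 -0.2043  0.1968] [-0.0201  0.4412  1.6661 -0.7979  1.1034  0.2936]
B -1 0 [ 0.6228 -0.2812  0.1048] None
B -1 0.07 [ 0.6189 -0.2364  0.1585] None
B -1 0.12 [ 0.6161 -0.2043  0.1968] None
Y 1 0 [ 0.4836 -0.2921  0.1058] [-0.2115  0.394   2.0552 -1.0609  0.7809  0.5221]
Y 1 0.07 [ 0.4797 -0.2473  0.1595] [-0.1185  0.3009  2.0182 -0.9271  0.9055  0.423 ]
Y 1 0.12 [ 0.4769 -0.2152  0.1978] [-0.0499  0.2439  1.9786 -0.8531  1.0071  0.3716]
Y -1 0 [ 0.4836 -0.2921  0.1058] None
Y -1 0.07 [ 0.4797 -0.2473  0.1595] None
Y -1 0.12 [ 0.4769 -0.2152  0.1978] None
BP 1 0 [0.5412 0.2331 0.106 ] [ 0.3872  0.4448  1.7078 -0.      0.989  -1.3616]
BP 1 0.07 [0.5412 0.2331 0.176 ] [ 0.3872  0.3808  1.6164  0.      1.1444 -1.3616]
BP 1 0.12 [0.5412 0.2331 0.226 ] [ 0.3872  0.3454  1.5396  0.      1.2566 -1.3616]
BP -1 0 [0.5412 0.2331 0.106 ] [ 0.3872  0.4448  1.7078 -0.      0.989   1.78  ]
BP -1 0.07 [0.5412 0.2331 0.1
[... 205 characters left out ...]
9557  1.8035]
YP 1 0.07 [0.4822 0.2225 0.186 ] [ 0.4107  0.2849  1.7356 -0.      1.1211  1.8035]
YP 1 0.12 [0.4822 0.2225 0.236 ] [ 0.4107  0.2474  1.6555 -0.      1.2387  1.8035]
YP -1 0 [0.4822 0.2225 0.116 ] [ 0.4107  0.3535  1.8324  0.      0.9557 -1.3381]
YP -1 0.07 [0.4822 0.2225 0.186 ] [ 0.4107  0.2849  1.7356  0.      1.1211 -1.3381]
YP -1 0.12 [0.4822 0.2225 0.236 ] [ 0.4107  0.2474  1.6555  0.      1.2387 -1.3381]
0.155 [-0.0661  0.316   2.1229 -0.      0.7027 -0.2211]
3.296592653589793 None
1.655 [-0.0661  0.316   2.1229 -0.      0.7027 -1.7211]
-1.486592653589793 [-0.0661  0.316   2.1229  0.      0.7027  1.4205]
4.796592653589793 [-0.0661  0.316   2.1229  0.      0.7027  1.4205]
```

```bash
python3 - <<'E'
from h import *
T,Rm=onrack(B0)
arm.move_to(*tool(T,Rm,1,.12)); print(arm.read_t())
arm.move_l(tool(T,Rm,1,.03)[0],velocity=.12); print(arm.read_t(),arm.read_ee_pos(),tool(T,Rm,1,.03)[0])
t=camera("top");s=camera("side")
f=lambda im,x,y:cv2.resize(im[y:y+100,x:x+100],(400,400),interpolation=cv2.INTER_CUBIC)
cv2.imwrite("pics/g1.png",np.hstack([f(t,330,160),f(s,250,100)]))
E
```

```text
2.9917
3.8917 [ 0.6215 -0.2618  0.1284] [ 0.6211 -0.262   0.1278]
```

View pics/g1.png

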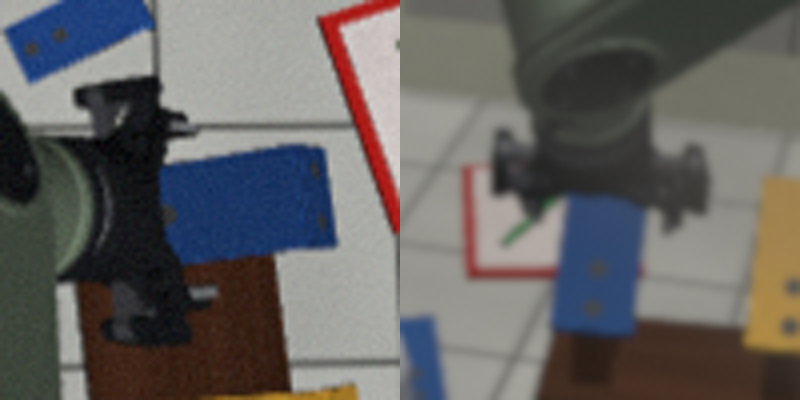

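The fingers straddle the blue plate evenly: in the top crop they are at rows 130 and 293, with the plate at about 160–253. Descending and gripping.

```bash
python3 - <<'E'
from h import *
T,Rm=onrack(B0)
arm.move_l(tool(T,Rm,1,0)[0],velocity=.06); print(arm.read_t(),arm.read_ft_force())
arm.clamp(60); print(arm.read_t(),arm.read_grip_width(),arm.read_finger_force(),arm.read_ft_force())
arm.move_l(tool(T,Rm,1,.012)[0],velocity=.04);print(arm.read_ft_force(),arm.read_ft_torque(),arm.read_grip_width())
arm.move_l(tool(T,Rm,1,.10)[0],velocity=.1);print(arm.read_t(),arm.read_ft_force(),arm.read_ft_torque(),arm.read_grip_width(),arm.read_finger_force())
p,o=tool(*BP,1,.06)
arm.move_to(p+[0,0,.04],o)
print(arm.read_t(),arm.read_ft_force(),arm.read_ft_torque(),arm.read_ee_pos(),p)
t=camera("top");s=camera("side");cv2.imwrite("pics/t2.png",t);cv2.imwrite("pics/s2.png",s)
f=lambda im,x,y:cv2.resize(im[y:y+133,x:x+100],(400,532),interpolation=cv2.INTER_CUBIC)
cv2.imwrite("pics/g2.png",np.hstack([f(t,110,190),f(s,240,180)]))
E
```

```text
4.6417 [-0.0416 -0.0349 -0.0105]
5.0083 0.05863513506098428 65.4644787311554 [0.4256 4.3687 3.9532]
[-1.246  -2.5143 -0.6591] [ 0.0205  0.0932 -0.1575] 0.05853114552561588
6.4917 [ 0.1362  0.0496 -4.0926] [ 0.7235  0.0008 -0.0464] 0.05824998652680269 65.45745491981506
8.125 [-0.5004  0.4301 -3.5422] [0.0668 0.0049 0.0626] [0.5413 0.2322 0.2056] [0.5412 0.2331 0.166 ]
```

View pics/g2.png

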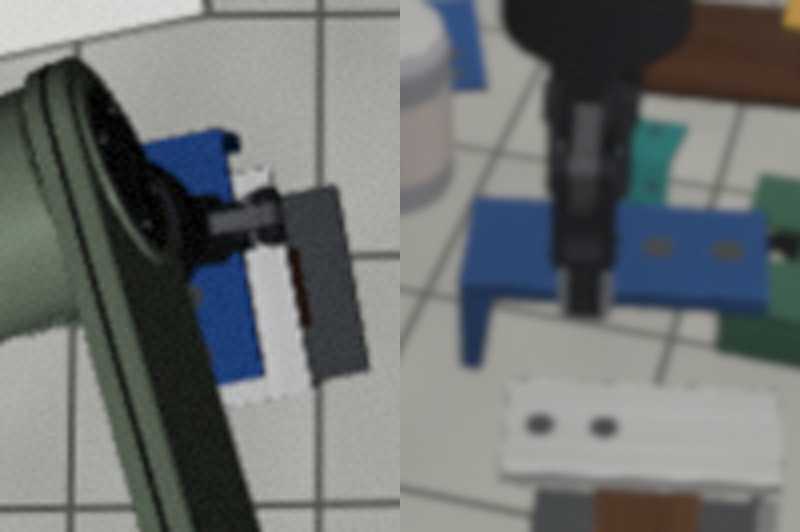

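Blue is held level with its leg at the far end, and the fingertips are about flush with its underside. A quick side-view fit will check the offset and pitch in the hand.

```bash
cat > d.py <<'E'
from h import *
def held(s,lo,hi,win,Rb,C,fing=(280,304)):
    m=hsvmask(s,lo,hi,win)
    ok=np.ones_like(m);ok[:,fing[0]:fing[1]]=0
    def c(q):
        Rm=Rb@R.from_euler('y',q[2]).as_matrix();T=C+Rb@[q[0],0,q[1]]
        return (np.abs(sil("side",BR,T,Rm)-m)*ok).sum()
    q=np.zeros(3)
    for k in range(3):
        q=minimize(c,q,method="Nelder-Mead",options=dict(initial_simplex=np.vstack([q,q+[.006/2**k,0,0],q+[0,.006/2**k,0],q+[0,0,.06/2**k]]),maxfev=200)).x
    return q,c(q),m.sum()
if __name__=="__main__":
    s=cv2.imread("pics/s2.png")
    print(held(s,(105,90,30),(125,255,255),(250,222,340,280),BP[1],BP[0]+[0,0,.10]))
E
python3 d.py
```

```text
(array([-0.0059,  0.008 , -0.1621]), np.float64(829.8588235294118), np.float64(950.0))
```

```bash
sed -i 's/    m=hsvmask(s,lo,hi,win)/    m=np.zeros(s.shape[:2]);x0,y0,x1,y1=win;m[y0:y1,x0:x1]=(cv2.morphologyEx(cv2.inRange(cv2.cvtColor(s,cv2.COLOR_BGR2HSV),np.array(lo),np.array(hi)),cv2.MORPH_CLOSE,np.ones((5,5)))>0)[y0:y1,x0:x1]/' d.py; python3 d.py
```

```text
(array([-0.0003,  0.0025, -0.0271]), np.float64(244.87058823529415), np.float64(1566.0))
```

The hand offset is good: x 0, z +2.5 mm, pitch about 1.5° (within noise). Lowering with force watch.

```bash
cat >> h.py <<'E'
def lower(P,sg,thr=5.):
    p,o=tool(*P,sg,0)
    arm.move_l(p+[0,0,.012],o,velocity=.10); arm.wait(.2)
    f0=arm.read_ft_force()[2];z=p[2]+.012
    print("start",arm.read_t(),arm.read_ee_pos(),p,f0)
    while z>p[2]-.008:
        z-=.001; arm.move_l([p[0],p[1],z],velocity=.02)
        f=arm.read_ft_force()[2]-f0
        if f>thr: break
    arm.wait(.15)
    print("contact",z-p[2],arm.read_ft_force()[2]-f0,arm.read_ft_torque(),arm.read_ee_pos(),arm.read_t())
E
python3 - <<'E'
from h import *
lower(BP,1)
E
```

```text
start 9.4583 [0.5416 0.2333 0.1187] [0.5412 0.2331 0.106 ] -3.203620571009314
contact -0.0020000000000000157 9.047411650937182 [-0.5384  0.2051 -0.0379] [0.5417 0.233  0.1048] 13.1083
```

```bash
python3 - <<'E'
from h import *
arm.open_jaws(); print(arm.read_t(),arm.read_ft_force(),arm.read_grip_width())
p=arm.read_ee_pos(); arm.move_l([p[0],p[1],p[2]+.09],velocity=.12)
T,Rm=onrack(Y0)
arm.move_to(*tool(T,Rm,1,.12)); print(arm.read_t())
t=camera("top");s=camera("side");cv2.imwrite("pics/t3.png",t);cv2.imwrite("pics/s3.png",s)
M={"top":hsvmask(t,(105,120,40),(125,255,255),(135,210,210,310)),"side":hsvmask(s,(105,90,30),(125,255,255),(240,240,345,330))}
x,f,w=fit(M,BR,[*BP[0],SY],flat,[.005,.005,.005,.05]);print(x,f,w,BP[0])
d=x[:3]-G0;print("rel grey",d@SX,d@SYv,d[2])
f=lambda im,x,y:cv2.resize(im[y:y+100,x:x+100],(400,400),interpolation=cv2.INTER_CUBIC)
cv2.imwrite("pics/g3.png",np.hstack([f(t,120,210),f(s,240,240)]))
E
```

```text
13.5 [ 0.3874  0.1129 -0.3126] 0.08566205057646027
16.025
[0.5286 0.2318 0.1135 0.1836] 428.15294117647056 {'top': np.float64(1454.0), 'side': np.float64(1726.0)} [0.5274 0.2306 0.116 ]
rel grey 0.017369259082939015 0.000902831449301898 0.007527068020510383
```

View pics/g3.png

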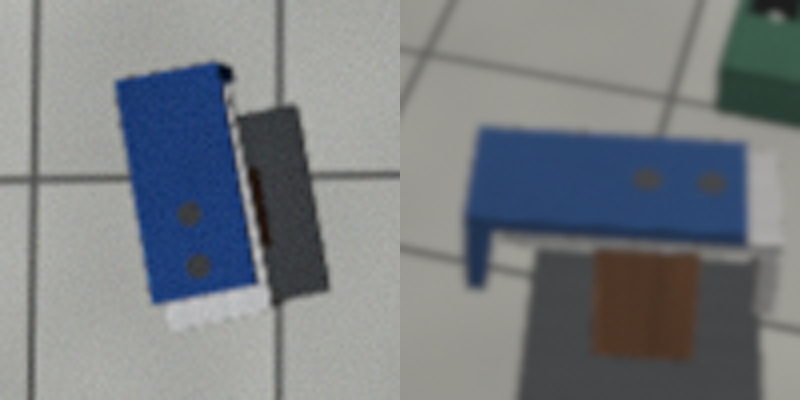

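Blue lies flat and square on grey (top crop: plate 120–255 wide, grey strip at the near end). Fit relative to grey: x +17 mm, y +1 mm. Now yellow.

```bash
python3 - <<'E'
from h import *
from d import held
T,Rm=onrack(Y0)
arm.move_l(tool(T,Rm,1,.03)[0],velocity=.14)
arm.move_l(tool(T,Rm,1,0)[0],velocity=.06); print(arm.read_t(),arm.read_ft_force())
arm.clamp(60); print(arm.read_t(),arm.read_grip_width(),arm.read_finger_force(),arm.read_ft_force())
arm.move_l(tool(T,Rm,1,.012)[0],velocity=.04)
arm.move_l(tool(T,Rm,1,.10)[0],velocity=.1);print(arm.read_t(),arm.read_ft_force(),arm.read_ft_torque(),arm.read_grip_width(),arm.read_finger_force())
p,o=tool(*YP,1,.10)
arm.move_to(p,o)
print(arm.read_t(),arm.read_ft_force(),arm.read_ft_torque(),arm.read_ee_pos(),p)
t=camera("top");s=camera("side");cv2.imwrite("pics/t4.png",t);cv2.imwrite("pics/s4.png",s)
u=proj("side",p)[0]; print(u)
print(held(s,(12,80,50),(30,255,255),(240,190,360,290),YP[1],YP[0]+[0,0,.10],(int(u[0]-12),int(u[0]+13))))
f=lambda im,x,y:cv2.resize(im[y:y+133,x:x+100],(400,532),interpolation=cv2.INTER_CUBIC)
cv2.imwrite("pics/g4.png",np.hstack([f(t,110,190),f(s,250,180)]))
E
```

```text
17.5667 [-0.0859  0.2333  0.2566]
17.95 0.05860114318321894 64.4600236415863 [0.2774 5.4276 4.9555]
19.4333 [ 0.5259  1.8302 -3.4524] [ 0.7787  0.0276 -0.0109] 0.05843635852430175 65.33424854278564
21.05 [-0.1685 -0.0476 -3.246 ] [-0.0029 -0.0252  0.0455] [0.4821 0.2216 0.2155] [0.4822 0.2225 0.216 ]
[320.8218 245.6698]
(array([0.0059, 0.0017, 0.0022]), np.float64(110.73725490196078), np.float64(1858.0))
```

View pics/g4.png

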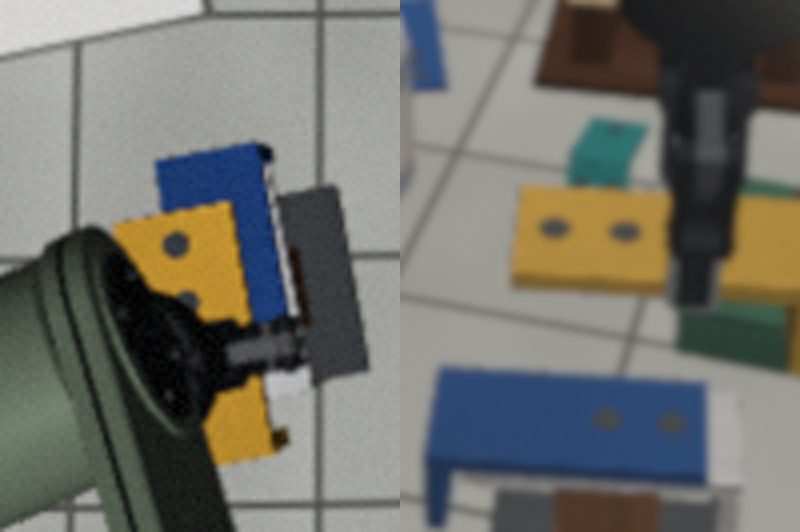

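```bash
python3 - <<'E'
from h import *
from d import held
s=cv2.imread("pics/s4.png")
for f in((309,333),(304,340)):print(held(s,(12,80,50),(30,255,255),(240,190,400,290),YP[1],YP[0]+[0,0,.10],f))
E
```

```text
(array([0.0059, 0.0017, 0.0005]), np.float64(111.73725490196078), np.float64(1858.0))
(array([0.0059, 0.0019, 0.0029]), np.float64(98.4078431372549), np.float64(1858.0))
```

Yellow is level but sits 6 mm toward its leg, so I'll shift the target by 4.5 mm and lower it.

```bash
python3 - <<'E'
from h import *
P=(YP[0]+SX*.0045,YP[1])
lower(P,1)
arm.open_jaws(); print(arm.read_t(),arm.read_ft_force(),arm.read_grip_width())
p=arm.read_ee_pos(); arm.move_l([p[0],p[1],p[2]+.09],velocity=.12)
arm.move_to([.434,-.0172,.14],down(.155)); print(arm.read_t())
t=camera("top");s=camera("side");cv2.imwrite("pics/t5.png",t);cv2.imwrite("pics/s5.png",s)
f=lambda im,x,y:cv2.resize(im[y:y+100,x:x+100],(400,400),interpolation=cv2.INTER_CUBIC)
cv2.imwrite("pics/g5.png",np.hstack([f(t,120,210),f(s,240,240)]))
E
```

```text
start 22.3833 [0.4869 0.2234 0.1286] [0.4866 0.2233 0.116 ] -2.986639661119197
contact -0.0020000000000000157 6.129310596879153 [-0.1149  0.0522 -0.0211] [0.4869 0.2234 0.1145] 26.0333
26.425 [-0.3878  0.7282  0.4513] 0.08533575968461699
29.0833
```

View pics/g5.png

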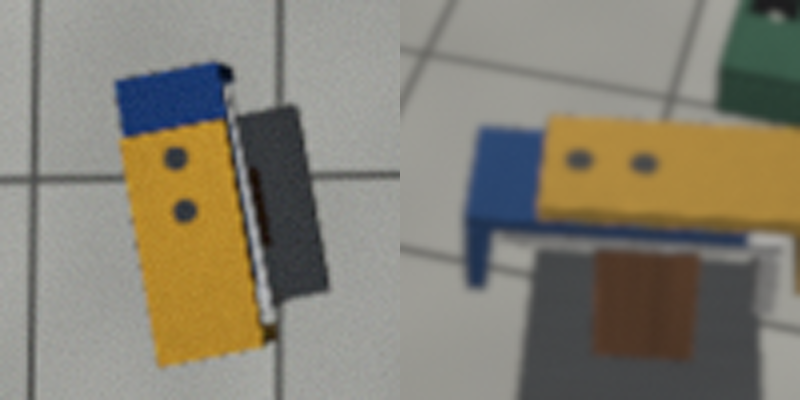

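The pile is flat and square: yellow's end is about 31 mm short of blue's leg end, and its leg hangs clear at the robot end. Now the dial.

```bash
python3 - <<'E'
from h import *
arm.move_l([.434,-.0172,.052],velocity=.08); print(arm.read_ft_force())
arm.clamp(20); print(arm.read_grip_width(),arm.read_ft_force(),arm.read_ft_torque())
q=np.array(arm.read_joint_pos());q0=q.copy()
for a in(.75,1.5):
    q=q0.copy();q[5]-=a;arm.goto_joints(q);print(arm.read_ft_force(),arm.read_ft_torque())
arm.wait(.2);arm.open_jaws()
arm.move_l([.434,-.0172,.15],velocity=.12)
arm.move_to([.33,.05,.3],down(1.655)); print(arm.read_t())
t=camera("top");s=camera("side");cv2.imwrite("pics/t6.png",t);cv2.imwrite("pics/s6.png",s)
H=[box((-.008,-.026,-.013),(.008,.026,.013))]
mr={"top":hsvmask(t,(0,120,60),(8,255,255),(255,275,295,310)),"side":hsvmask(s,(0,110,60),(8,255,255),(335,220,370,260))}
print(fit(mr,H,[.434,-.0172,.0588,1.6],flat,[.004,.004,.004,.1]))
M={"top":hsvmask(t,(15,120,60),(30,255,255),(135,210,210,320)),"side":hsvmask(s,(12,80,50),(30,255,255),(240,240,380,330))}
x,f,w=fit(M,BR,[*YP[0],SY+np.pi],flat,[.005,.005,.005,.05]);print(x,f,w);d=x[:3]-G0;print("rel grey",d@SX,d@SYv,d[2])
f=lambda im,x,y:cv2.resize(im[y:y+75,x:x+75],(390,390),interpolation=cv2.INTER_CUBIC)
cv2.imwrite("pics/g6.png",np.hstack([f(t,238,255),f(s,310,210)]))
E
```

```text
[-0.7309  0.1368  1.1457]
0.015384871005746634 [ 6.1241  1.4678 -2.0405] [ 0.1588 -0.7594  0.0149]
[-2.6211 -2.3339  1.7376] [-0.5007  0.4472  0.0421]
[-2.7363 -7.7555  2.2834] [-1.116   0.5173  0.0786]
35.2083
(array([ 0.4346, -0.017 ,  0.0593,  1.6536]), np.float64(63.694117647058825), {'top': np.float64(156.0), 'side': np.float64(243.0)})
[0.4951 0.226  0.1264 3.3258] 192.06274509803922 {'top': np.float64(1570.0), 'side': np.float64(1957.0)}
rel grey -0.016698951624496264 0.0011759569681189677 0.020403516204197905
```

View pics/g6.png

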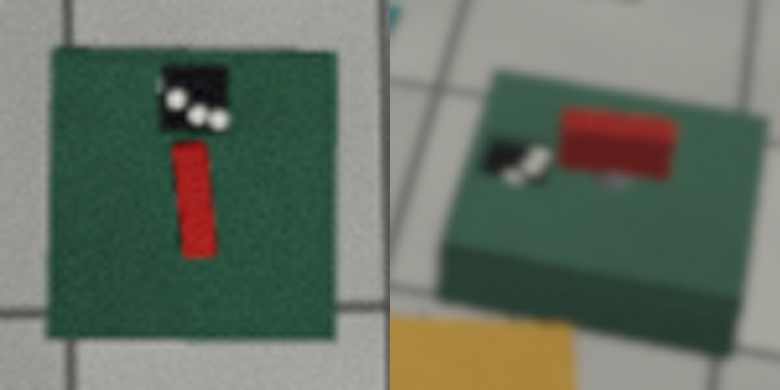

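All 10 views are used up. The last one shows three dots in the window, but they may be slightly off the middle. I'll measure the dots numerically against the window, in the start picture as well.

```bash
cat > e.py <<'E'
from h import *
def dots(t,show=True):
    p=least_squares(lambda q:proj("top",[q[0],q[1],.04])[0],[.4,0]) # noqa
    yaw=-.019; c=np.array([.4345,-.0171]); n=36; r=.022
    a=np.linspace(r,-r,n)   # columns: +y(left)->-y ; rows far->near
    X=np.array([[c[0]+np.cos(yaw)*(.045+u)-np.sin(yaw)*v, c[1]+np.sin(yaw)*(.045+u)+np.cos(yaw)*v,.04] for u in a for v in a])
    uv=np.float32(proj("top",X)).reshape(n,n,2)
    g=cv2.remap(cv2.cvtColor(np.uint8(t),cv2.COLOR_BGR2GRAY),uv[...,0],uv[...,1],cv2.INTER_LINEAR)
    for row in g[::2]: print(''.join(" .:-=+*#%@"[min(9,int(v)//20)] for v in row))
E
python3 - <<'E'
from e import *
dots(cv2.imread("pics/top0.png"))
t=np.mean([camera("top").astype(float) for _ in range(6)],0); cv2.imwrite("pics/t7.png",t); print("-----");dots(t)
p=P["top"]["extrinsics"];print(-p[:3,:3].T@p[:3,3])
E
```

```text
----------------====================
------------------------------------
------:::::::::::::::::::::::::-----
-----::........................::---
-----:.......... ....  .......::----
-----:..  ...  ....... ......:------
----::........  .............-------
----:::-==+==:.. ....   .....:::----
----:-=*%%@%#+-:..  .... .....:::---
----:=+#@@@@%+-:.. ..  .......::----
----:-=+#%%#*=::.........  ...:::---
---:::.:--=-::.....   .    ...::----
----::...........      .......::----
----::..  .. ..................::---
----::.......... .............:::---
----::::::::::::::::::::::::::::----
------------------------------------
------------------------------------
-----
-----------------===================
------------------------------------
------:::::::::::::::::::::::::-----
-----::.......................::----
-----::..     .. ......    ....::---
----=-::..        .............::---
---===-:....:... ......... ....::---
----==---=+++=-:..   ....  ...::----
-----::=*#%@@#*=:...       ...:::---
----:::=#%@@@%*=::.::.........:::---
----::.-+*#%%*+=-=++*+-::::::::::---
----::...:--:::=*#%@@%#*+****+==----
----::.....  ..=#%@@@%##%%@@@%#+=---
----::.........:=+###*+*#%@@@%*+=---
----::...........::::::-=+###*+-----
-----:::::::::::::::::::::---:::----
----------::::::::::::--------------
---------:::::::::::::--------------
[0.5265 0.0153 1.1396][ WARN:0@1.661] global loadsave.cpp:1063 imwrite_ Unsupported depth image for selected encoder is fallbacked to CV_8U.
```

The start dot was about 0.2 rad left of the window's middle, and the handle was 0.174 rad off square with the housing. So the dial began near 0.17 and is now near 1.67: the three-group's middle dot is 0.166 rad left and a four-group dot is entering on the right. I'll turn it back 0.175 rad.

```bash
python3 - <<'E'
from e import *
arm.move_to([.4345,-.0171,.13],down(1.654)); arm.move_l([.4345,-.0171,.052],velocity=.08)
arm.clamp(20); print(arm.read_grip_width())
q=np.array(arm.read_joint_pos());q[5]+=.175;arm.goto_joints(q);arm.wait(.2);arm.open_jaws()
arm.move_l([.4345,-.0171,.15],velocity=.12)
arm.move_to([.33,.05,.3],down(1.48)); print(arm.read_t())
t=np.mean([camera("top").astype(float) for _ in range(4)],0).astype(np.uint8);s=camera("side");dots(t)
H=[box((-.008,-.026,-.013),(.008,.026,.013))]
mr={"top":hsvmask(t,(0,120,60),(8,255,255),(255,275,295,310)),"side":hsvmask(s,(0,110,60),(8,255,255),(335,220,370,260))}
print(fit(mr,H,[.434,-.0172,.0588,1.5],flat,[.004,.004,.004,.1]))
M={"top":hsvmask(t,(15,120,60),(30,255,255),(135,210,210,320)),"side":hsvmask(s,(12,80,50),(30,255,255),(240,240,380,330))}
print(fit(M,BR,[*YP[0],SY+np.pi],flat,[.005,.005,.005,.05]))
E
```

```text
0.015590583537620393
41.1583
----------------====================
------------------------------------
------:::::::::::::::::::::::::-----
----:::-==+==-:...............:::---
----:--+#%%##+-:.. ...      ...::---
------=*%@@@%*=-..  .      ....::---
----:-=+#%%%#+--:::............::---
----::::-===---++++=-:.. .....::----
----::......:=*#@@@%*=-:.   ..:::---
----::...  .:=#%@@@%#+-:.......::---
----::..   ..:=+##%*+=-===-:...:----
----::..     ...:::::=*#%%#+=-:-----
------:......      :-*%@@@@%*+==----
---=+==:..     .....:+#%@%%%##*+=---
---====-:......... ..:-=++++**+=----
-------::::::::::::::::::::--==-----
-------------:::::::::::::----------
-----------:::::::::::::::----------
(array([ 0.4343, -0.0171,  0.0598,  1.5165]), np.float64(63.003921568627455), {'top': np.float64(157.0), 'side': np.float64(246.0)})
(array([0.495 , 0.2259, 0.1267, 3.3242]), np.float64(187.08627450980393), {'top': np.float64(1570.0), 'side': np.float64(1968.0)})
```

Three dots now lie diagonally with the middle one at the window's centre, and the pile hasn't moved. Handing in.

```bash
python3 -c "
from rig import arm
print(arm.close_job())"
```

```text
the job is handed in; nothing more can be done
None
```

I handed the job in at about 41 s: blue is on grey with its leg at the opposite end, yellow is on top with its leg over grey's end, and three dots show centred in the dial window; the verdict was not reported back.

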